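# Put the circuit-kit modules back with their own kind

### The arm

A 6-joint arm with a two-finger parallel gripper is mounted at the origin on the work surface. World frame = base frame: x ahead of the robot, y to its left, z up, the work surface at z = 0. Lengths are in mm, angles in rad, forces in N, time in s.
With the tool pointing down it reaches from about 350 to 725 mm from the base axis. Payload 6 kg.
Tool frame: the origin (TCP) lies at the very end of the fingers, on their centre line; the grasp point (between the pads) lies grasp_offset behind it (grasp_offset is the distance from the TCP to the grasp point, in mm); y points along the fingers, x is the direction in which the jaws open and shut, and the axes are right-handed (so a half turn about y gives the same grasp; the last joint's range is limited). The gripper opens to 85 mm and grips with 20 to 120 N. Pads are 22 mm wide; open, the fingers measure 114 mm over their backs; the gripper's body (76 mm by 85 mm) begins 54 mm behind the grasp point. The pads swing forward as they close: fully open they stand 13 mm farther back than shut.
Start: joints at [-0.959, 0.04, 0.085, 0, -1.615, -0.334], TCP at [164.554, -576.971, 231.261] pointing down, gripper open.
Joint ranges: [-2.56, 2.56], [-1.29, 2.01], [-1.08, 1.49], [-3.29, 1.98], [-2.81, -0.18], [-2.99, 2.99]. Speed limits (rad/s): [2.57, 2.57, 3.01, 3.14, 3.14, 3.14].

### API

Orientations are given as a unit quaternion [x, y, z, w].
In Python, from plant import get_obs, capture, job_done, masks_of, place_of, grasp_offset gives the robot as it stands.
- The arm moves only by the tool send_rows, never from a script. Its argument "commands" is a list of rows, each a list of 4 numbers: the shift along the tool's x, y, z in cm, then the turn about the tool's y in rad. In form: [[x, y, z, spin], ...]. A call has 1 to 12 rows; each row is the pose to reach, as a shift and turn from the pose commanded when the call began, along the tool's axes at that moment; what a row does not reach only later rows make up. A row lasts 1/10 s, in which the tool goes at most 50 mm and 8.59 degrees, less where a joint would pass 70% of its speed; a pose out of reach is approached as far as the arm can. A call with a gripper value outside its range is refused whole. "grip" is the closure, from 0 (fully open) to 1 (shut), set as the call begins (left out, the last holds). The fingers move at their own pace and stop on an object; "force" is the grip in N (left out, the last holds). Time passes only in rows, so rows that repeat a pose let the fingers close. It gives the time, the measured TCP pose, the force and the opening at its end, in the units of the state.
- get_obs(): the state, without advancing time (a new reading comes with each control period).
- capture(name): name is "side" or "top" or "wrist"; returns a dict with "image" (480x640x3 uint8, blue, green, red), "vfov" (degrees; the focal length in pixels is half the picture's height over the tangent of half this angle, whatever the lens; pixels are square), "cx", "cy" (the principal point, pixels), "R" (3x3) and "t" (3): a world point X has camera coordinates R X + t. Camera axes: x right, y down, z forward; pixel columns grow to the right and rows downward; lengths in mm; the calibration is good to about 2 mm. A picture is of the moment at which its call begins. There is no depth.
- job_done(): hands the job in, once; it reports no verdict.
Trained networks look in the newest picture that a camera, given by its name, has taken for a name from the list of things; names that differ only in an ending like _2 or _b are one class to them, and where a whole thing is asked for, a point or a joint stands for the part that bears it (a point fixed in the world has none). Each returns a list of dicts, best first, with "conf" (0 to 1); they miss things now and then, are a little off and sometimes report something else, mostly with a low value. They report only what shows in the picture. A call takes as long as a camera call.
- masks_of(thing, camera): "region" (480x640 bool, what is visible of it).
- place_of(thing, camera): "point" ([x, y, z] in mm, in world coordinates, good to about 4 mm: a listed point, or the origin of a listed thing).
The state is a dict: "time_s": time; "q": joint angles; "joint_vel": joint speeds; "joint_torque": joint torques, N m; "ee_pos": TCP position; "tool_rot": TCP orientation; "ft_force": force on the tool from outside, world axes, zero at the start; "torque": the same for the moment, N m; "gripper_width": opening from 0.0 (shut) to 1.0 (fully open).
Only numpy, scipy, OpenCV 4.12 (cv2) and the standard library are available. Lean on these libraries where they do the work, as an engineer would, in place of code of your own. Each camera call takes 0.05 s, during which the arm holds its last target.

### The job

Put the complete circuit modules away in the caddy: the lamp with its bulb, the knife switch, the cell holder with its cell and the buzzer each go into the tub that already holds one of the same kind, set down gently (not dropped), upright and flat on the tub's floor in the free space beside its twin. Leave the lamp module that has lost its bulb and the cell module without a cell where they lie: they are waiting for spares.

Things in the scene. Friction and masses are not known exactly. Their poses are not given: they have to be found in the camera images.
- lamp: Lamp module WITH its bulb: white pear-shaped bulb (23 mm across) standing in a brass screw socket on a black foot; 57 mm high, about 0.11 kg. Base: white box 70 mm long (x) x 36 wide (y) x 20 high, upright sides, gripped across its 36 mm width; nothing on top is wider. Origin: centre of the underside, z up. Loose and upright on the desk.
- switch: Knife switch module: copper blade with a black handle, standing open, rising 25 degrees towards the +x end, over brass clips on a black plate; 62 mm high, about 0.12 kg. Base: white box 70 mm long (x) x 36 wide (y) x 20 high, upright sides, gripped across its 36 mm width; nothing on top is wider. Origin: centre of the underside, z up. Loose and upright on the desk.
- cell: Cell module WITH its cell: bare-metal dry cell (26 mm across, 47 mm long) lying along x in a black holder; 49 mm high, about 0.15 kg. Base: white box 70 mm long (x) x 36 wide (y) x 20 high, upright sides, gripped across its 36 mm width; nothing on top is wider. Origin: centre of the underside, z up. Loose and upright on the desk.
- buzzer: Buzzer module: low round black sounder (31 mm across), grey lid with a small hole in the middle; 35 mm high, about 0.11 kg. Base: white box 70 mm long (x) x 36 wide (y) x 20 high, upright sides, gripped across its 36 mm width; nothing on top is wider. Origin: centre of the underside, z up. Loose and upright on the desk.
- socket: Look-alike that stays: lamp module that has LOST its bulb, the brass screw socket is empty; 34 mm high, about 0.10 kg. Base: white box 70 mm long (x) x 36 wide (y) x 20 high, upright sides, gripped across its 36 mm width; nothing on top is wider. Origin: centre of the underside, z up. Loose and upright on the desk.
- cradle: Look-alike that stays: cell module WITHOUT its cell, black holder empty between its two end plates; 41 mm high, about 0.09 kg. Base: white box 70 mm long (x) x 36 wide (y) x 20 high, upright sides, gripped across its 36 mm width; nothing on top is wider. Origin: centre of the underside, z up. Loose and upright on the desk.
- tub_lamp: Fixed grey open tub holding a lamp with bulb, fixed at x = 62 to 98 mm, long side along y. One of four in a row (99.5 mm apart along y) in a low caddy. 166 mm (x) x 98 (y), walls 3, rim 34 above the underside, floor's top 3 above it (6 above the desk). Origin: at the underside below the centre of the FREE space (x, y = -60..60, -46..46 mm). The caddy's end handles are 26 mm high.
- tub_switch: Fixed grey open tub holding a knife switch, fixed at x = 62 to 98 mm, long side along y. One of four in a row (99.5 mm apart along y) in a low caddy. 166 mm (x) x 98 (y), walls 3, rim 34 above the underside, floor's top 3 above it (6 above the desk). Origin: at the underside below the centre of the FREE space (x, y = -60..60, -46..46 mm). The caddy's end handles are 26 mm high.
- tub_cell: Fixed grey open tub holding a cell module with cell, fixed at x = 62 to 98 mm, long side along y. One of four in a row (99.5 mm apart along y) in a low caddy. 166 mm (x) x 98 (y), walls 3, rim 34 above the underside, floor's top 3 above it (6 above the desk). Origin: at the underside below the centre of the FREE space (x, y = -60..60, -46..46 mm). The caddy's end handles are 26 mm high.
- tub_buzzer: Fixed grey open tub holding a buzzer, fixed at x = 62 to 98 mm, long side along y. One of four in a row (99.5 mm apart along y) in a low caddy. 166 mm (x) x 98 (y), walls 3, rim 34 above the underside, floor's top 3 above it (6 above the desk). Origin: at the underside below the centre of the FREE space (x, y = -60..60, -46..46 mm). The caddy's end handles are 26 mm high.

How it is judged:
By the outcome, as a careful person would: the job done as asked, in the order asked, and still so for the second after the job is handed in, with the robot touching nothing.
It also fails if it takes over 96 s, if anything falls off the work surface, if the arm or the gripper's body presses on something with over 40 N, if the wrist force passes 120 N, or if a joint passes its speed limit or range.

## Working session

There is one attempt and no reset: what is moved stays moved. The work goes in short steps, Python scripts to look and compute and a tool call to move; the robot and the scene stay as the last step left them, time stands still between calls to the robot, and variables do not carry over. Pictures are saved under pics/ and viewed, and the job is handed in when it is done.

Besides the shell and the picture viewer there is one more tool, called after "Call:" by a JSON object that holds its "method" and its "body", one argument or row to a line. send_rows: Moves the arm, as the interface text tells. Its arguments: {"type":"object","properties":{"commands":{"type":"array","items":{"type":"array","items":{"type":"number"}}},"grip":{"type":"number"},"force":{"type":"number"}},"required":["commands"]}

```bash
ls; mkdir -p pics
python3 - <<'E'
from plant import *
import cv2
print(get_obs(), grasp_offset)
for c in ["top","side","wrist"]:
    d=capture(c); cv2.imwrite(f"pics/{c}0.png",d["image"]); print(c,d["vfov"],d["cx"],d["cy"],d["R"],d["t"])
    for n in ["lamp","switch","cell","buzzer","socket","cradle","tub_lamp","tub_switch","tub_cell","tub_buzzer"]:
        print(n,[(([round(float(v)) for v in p["point"]]),round(float(p["conf"]),2)) for p in place_of(n,c)][:4])
E
```

```text
pics
{'time_s': 0.0, 'q': array([-9.59340346e-01,  4.08274560e-02,  8.38118832e-02, -4.66329072e-04,
       -1.61549916e+00, -3.33704094e-01]), 'joint_vel': array([ 0.00023784,  0.00266001,  0.00103893, -0.00084081, -0.00028938,
        0.0006196 ]), 'joint_torque': array([ 8.37185075e-05, -3.68200850e+01,  3.47417343e+01,  6.93227246e+00,
       -5.24124684e-03,  4.20737877e-05]), 'ee_pos': array([ 164.51014945, -576.66678735,  230.27006914]), 'tool_rot': array([ 0.42543782,  0.56474891, -0.56406154, -0.42649257]), 'ft_force': array([ 1.10391662,  0.49090319, -0.53083972]), 'torque': array([0.01013089, 0.03770124, 0.00927451]), 'gripper_width': 1.0026926498903788} 18.700000000000003
top 43.137116217713896 319.9544846395434 239.19185653231975 [[-0.01422186 -0.99982679  0.01200545]
 [-0.98882731  0.01228158 -0.14855878]
 [ 0.1483856  -0.0139841  -0.9888307 ]] [  -7.66221622  526.30819245 1185.14228917]
lamp [([408, -228, -1], 0.83)]
switch [([430, 201, 3], 0.62)]
cell [([445, 86, 0], 0.69)]
buzzer [([472, -362, 2], 0.97)]
socket [([486, 370, -1], 0.93), ([652, 167, 2], 0.73), ([669, -
[... 494 characters left out ...]
1], 0.26)]
switch [([433, 201, 1], 0.76), ([669, -27, 0], 0.25)]
cell []
buzzer [([468, -358, -4], 0.54)]
socket [([487, 368, 0], 0.9)]
cradle [([433, -86, 3], 0.69)]
tub_lamp [([435, -83, 3], 0.69), ([660, 164, 0], 0.57), ([666, -28, 1], 0.47)]
tub_switch [([664, 66, 1], 0.78)]
tub_cell [([671, -125, 2], 0.97)]
tub_buzzer [([670, -26, 2], 0.71)]
wrist 67.21382722889318 324.22649472851845 244.08239781087693 [[-0.2742434   0.96165946  0.00128126]
 [ 0.91662044  0.26099586  0.30280049]
 [ 0.29085655  0.08421547 -0.95305311]] [599.71950855 -40.26561126 380.15278268]
lamp [([414, -231, -1], 0.89)]
switch []
cell []
buzzer []
socket []
cradle []
tub_lamp []
tub_switch []
tub_cell []
tub_buzzer []
```

View pics/top0.png

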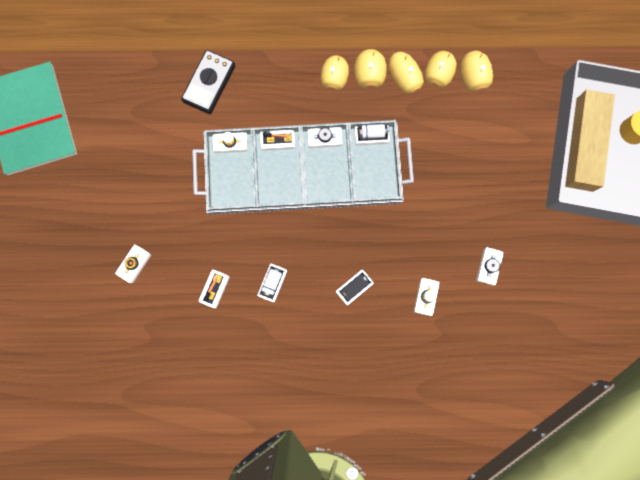

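View pics/side0.png

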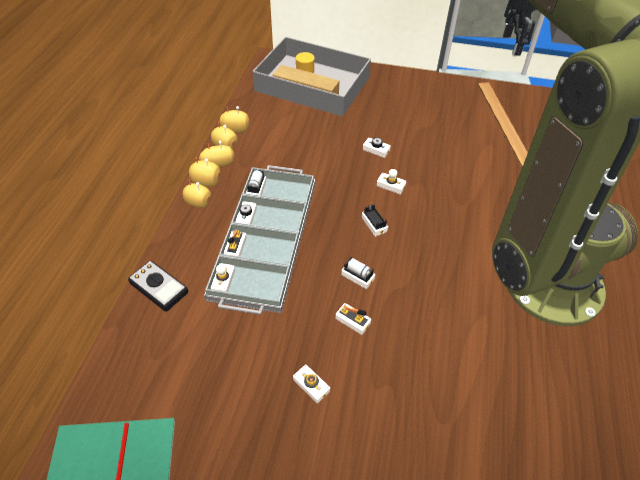

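```bash
cat > h.py <<'E'
from plant import *
import numpy as np, cv2
from scipy.spatial.transform import Rotation as Rn
def ray(d,u,v,z):
    f=240/np.tan(np.radians(d["vfov"]/2))
    c=np.array([(u-d["cx"])/f,(v-d["cy"])/f,1.])
    o=-d["R"].T@d["t"]; w=d["R"].T@c
    return o+w*((z-o[2])/w[2])
def proj(d,X):
    f=240/np.tan(np.radians(d["vfov"]/2)); c=d["R"]@np.asarray(X,float)+d["t"]
    return f*c[0]/c[2]+d["cx"], f*c[1]/c[2]+d["cy"]
def yaw_tool():
    R=Rn.from_quat(get_obs()["tool_rot"]).as_matrix(); return np.arctan2(R[1,0],R[0,0]),R
def plan(x,y,z,jaw=None):
    """numbers to reach TCP x,y,z with jaw axis at world angle jaw (rad, mod pi)"""
    o=get_obs(); a,R=yaw_tool(); tx=np.array([np.cos(a),np.sin(a),0]);ty=np.array([0,0,-1.]);tz=np.cross(tx,ty)
    D=np.array([x,y,z])-o["ee_pos"]; s=0
    if jaw is not None: s=-((jaw-a+np.pi/2)%np.pi-np.pi/2)
    print("shift cm",np.round([D@tx/10,D@ty/10,D@tz/10],2),"spin",round(s,3),"q6",o["q"][5].round(2),"yaw",round(a,3),"pos",o["ee_pos"].round(1),"t",o["time_s"])
def rect(d,m,z=20):
    cs,_=cv2.findContours(m.astype(np.uint8),cv2.RETR_EXTERNAL,cv2.CHAIN_APPROX_NONE)
    c=max(cs,key=cv2.contourArea)[:,0]
    P=np.array([ray(d,u,v,z)[:2] for u,v in c],np.float32)
    (cx,cy),(w,h),an=cv2.minAreaRect(P)
    if w<h: an+=90; w,h=h,w
    return round(cx,1),round(cy,1),round(w,1),round(h,1),round((an+90)%180-90,1)
E
python3 - <<'E'
from h import *
a,R=yaw_tool(); print(R.round(3))
d=capture("top")
for n in ["lamp","switch","cell","buzzer"]:
    for m in masks_of(n,"top")[:1]: print(n,rect(d,m["region"],15),m["conf"])
im=d["image"]; cv2.imwrite("pics/caddy.png",cv2.resize(im[110:225,185:420],None,fx=3.4,fy=3.4,interpolation=cv2.INTER_CUBIC))
plan(410,-228,150,None)
E
```

```text
[[-0.274 -0.    -0.962]
 [ 0.962  0.    -0.274]
 [ 0.    -1.     0.   ]]
lamp (408.6, -227.5, 71.7, 38.8, -14.8) 0.97
switch (430.7, 203.1, 72.0, 39.1, -21.4) 0.83
cell (441.4, 84.9, 70.4, 37.1, -22.7) 0.87
buzzer (468.9, -361.2, 72.9, 40.4, -16.3) 0.83
shift cm [ 26.83   8.13 -33.17] spin 0 q6 -0.33 yaw 1.849 pos [ 164.5 -577.   231.3] t 1.9
```

View pics/wrist0.png

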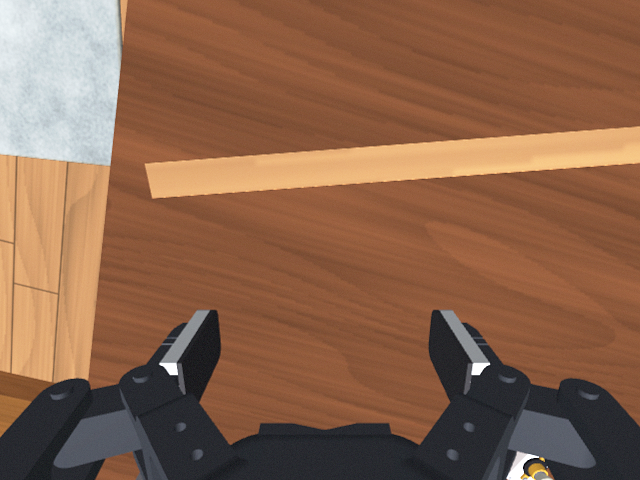

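View pics/caddy.png

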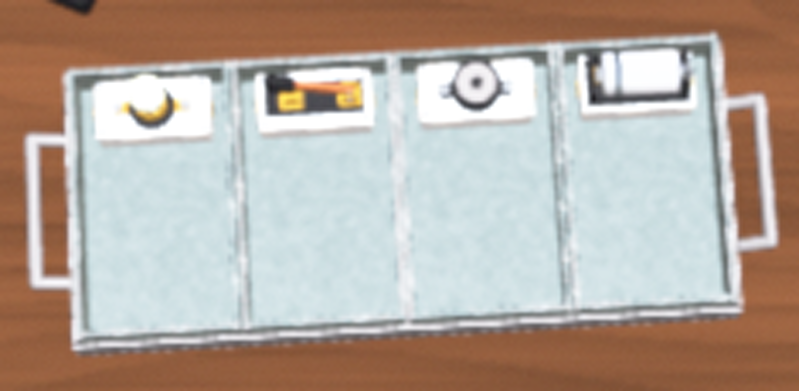

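Run:
```python
from h import *
d=capture("top")
P=lambda u,v:ray(d,185+u/3.4,110+v/3.4,37)[:2]
TL,TR,BL,BR=P(68,72),P(717,37),P(77,342),P(740,306)
print(TL,TR,BL,BR,np.linalg.norm(TL-TR),np.linalg.norm(TL-BL))
v=TL-TR; print(np.degrees(np.arctan2(-v[0],v[1]))); v=BL-BR; print(np.degrees(np.arctan2(-v[0],v[1]))); v=TL-BL; print(np.degrees(np.arctan2(v[1],v[0])));v=TR-BR; print(np.degrees(np.arctan2(v[1],v[0])))
names=["tub_lamp","tub_switch","tub_buzzer","tub_cell"]
off=[149.25,49.75,-49.75,-149.25]
C=[]
for c in ["top","side"]:
  dd=capture(c)
  for n,o in zip(names,off):
    p=sorted([q for q in place_of(n,c)],key=lambda q:abs(q["point"][0]-665)+abs(q["point"][1]-o-18))[0]["point"]
    C.append((o,p[0],p[1])); print(c,n,np.round(p,1))
    if 1:
      for m in masks_of(n,c)[:1]:
        if c=="top": print(rect(dd,m["region"],37),m["conf"])
C=np.array(C)
print(np.polyfit(C[:,0],C[:,1],1),np.polyfit(C[:,0],C[:,2],1))
```

```text
[755.69715111 220.18429424] [ 773.96050944 -176.56210277] [588.0732646  212.50284086] [ 605.41137558 -184.88004452] 397.1665315685488 167.79979753581054
2.635626118863578
2.4982730247363163
2.6237738452126926
2.8252688846303826
top tub_lamp [654.8 165.3   1.8]
(675.3, 168.2, 172.0, 101.0, 2.1) 0.68
top tub_switch [663.3  68.9   1.1]
(679.1, 70.0, 170.2, 98.2, 2.6) 0.87
top tub_buzzer [666.  -27.9   1.7]
(683.8, -30.2, 174.1, 100.4, 2.7) 0.82
top tub_cell [ 671.4 -132.9    5.1]
(688.2, -128.4, 170.4, 99.9, 2.4) 0.67
side tub_lamp [660.5 164.9  -2.8]
side tub_switch [664.2  65.9   3.2]
side tub_buzzer [666.  -23.8  -1.6]
side tub_cell [ 668.3 -125.2    7.2]
[-3.90452261e-02  6.64312500e+02] [ 0.98060302 19.4       ]
```

Call:
{"method": "send_rows", "body": {
  "commands": [
    [3.5, 0, -4.5, -0.14],
    [7, 1, -9, -0.28],
    [10.5, 2, -13, -0.3],
    [14, 3, -17, -0.3],
    [17.5, 4, -21, -0.3],
    [21, 5, -25, -0.3],
    [23, 6, -28, -0.3],
    [23.3, 7, -30, -0.3],
    [23.3, 7, -30, -0.3]
  ],
  "grip": 0.3,
  "force": 40
}}

```text
time_s: 3.75
ee_pos: [390.6, -267.5, 159.0]
tool_rot: [0.334, 0.623, -0.622, -0.336]
ft_force: [-0.4, 0.2, 0.1]
gripper_width: 0.699
```

```bash
cat > look.py <<'E'
from h import *
import sys
n=sys.argv[1]; k=sys.argv[2]
d=capture("wrist"); im=d["image"].copy()
r=None
for m in masks_of(n,"wrist")[:1]:
    r=rect(d,m["region"],15); print("mask",r,m["conf"])
    im[cv2.Canny(m["region"].astype(np.uint8)*255,50,100)>0]=(0,0,255)
for p in place_of(n,"wrist")[:2]: print("place",np.round(p["point"],1),p["conf"])
cv2.imwrite(f"pics/w_{n}{k}.png",im)
if r: plan(r[0],r[1],150,np.radians(r[4]+90))
E
python3 look.py lamp 1
```

```text
mask (411.3, -226.4, 73.4, 47.2, -14.1) 0.85
place [ 413.8 -234.     1.5] 0.62
shift cm [ 2.5   1.16 -4.28] spin 0.824 q6 -0.81 yaw 2.149 pos [ 389.2 -270.8  161.6] t 3.9
```

View pics/w_lamp1.png

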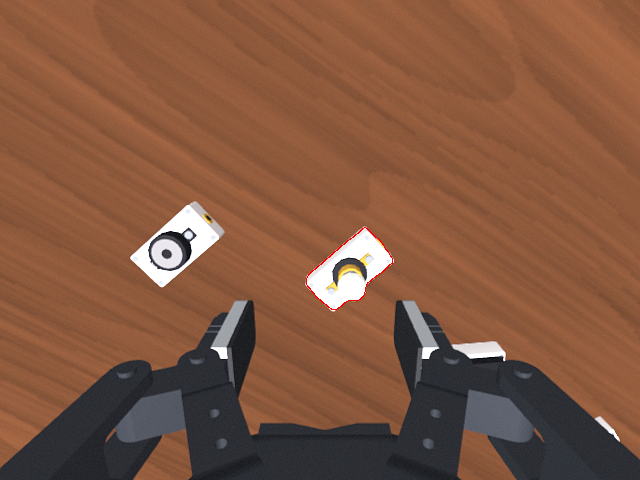

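```bash
cat >> h.py <<'E'
from scipy.optimize import minimize
def pts(n):
    B=[(x,y,z) for x in(-35,35) for y in(-18,18) for z in(0,20)]
    th=np.linspace(0,2*np.pi,16,endpoint=False)
    cyl=lambda r,z0,z1:[(r*np.cos(t),r*np.sin(t),z) for t in th for z in(z0,z1)]
    T={"lamp":cyl(11,38,50),"cell":[(x,y,z) for x in(-23,23) for y in(-13,13) for z in(20,44)],"buzzer":cyl(15.5,20,35),"cradle":[],"socket":cyl(9,20,34)}.get(n,[])
    return np.array(B,float),np.array(T,float)
def sil(d,n,p,z0=0,S=4):
    B,T=pts(n); c,s=np.cos(p[2]),np.sin(p[2]); M=np.array([[c,-s,0],[s,c,0],[0,0,1]])
    m=np.zeros((480,640),np.uint8)
    for Q in (B,T):
        if len(Q)==0: continue
        q=np.array([proj(d,M@v+[p[0],p[1],z0]) for v in Q])
        cv2.fillConvexPoly(m,cv2.convexHull((q*16).round().astype(np.int32)),1,shift=4,lineType=cv2.LINE_8)
    return m.astype(bool)
def fit(d,m,n,p0,z0=0):
    out=.3 if n=="switch" else 1
    def cost(p):
        s=sil(d,n,p,z0); return (s&~m).sum()+out*(m&~s).sum()
    best=None
    for w in(3,1.5):
        p0=np.array(p0,float)
        r=minimize(cost,p0,method="Nelder-Mead",options=dict(initial_simplex=p0+np.array([[0,0,0],[w,0,0],[0,w,0],[0,0,w/25]]),xatol=.05,fatol=1)); p0=r.x
    return p0,r.fun/m.sum()
E
cat > look.py <<'E'
from h import *
import sys
n=sys.argv[1]; k=sys.argv[2]; z0=float(sys.argv[3]) if len(sys.argv)>3 else 0
d=capture("wrist"); im=d["image"].copy()
for m in masks_of(n,"wrist")[:1]:
    r=rect(d,m["region"],15+z0); print("mask",r,m["conf"])
    p,e=fit(d,m["region"],n,[r[0],r[1],np.radians(r[4])],z0); print("fit",p[:2].round(1),np.degrees(p[2]).round(1),"err",round(e,3))
    im[cv2.Canny(sil(d,n,p,z0).astype(np.uint8)*255,50,100)>0]=(0,255,0)
    if z0==0: plan(p[0],p[1],100,p[2]+np.pi/2)
for p in place_of(n,"wrist")[:2]: print("place",np.round(p["point"],1),p["conf"])
cv2.imwrite(f"pics/w_{n}{k}.png",im)
E
python3 look.py lamp 2
```

```text
mask (410.9, -226.1, 73.5, 47.7, -14.4) 0.87
fit [ 410.2 -228. ] -13.4 err 0.049
shift cm [ 2.47  6.19 -4.16] spin 0.81 q6 -0.81 yaw 2.147 pos [ 388.9 -271.4  161.9] t 4.0
place [ 415.8 -229.    -0.6] 0.56
```

View pics/w_lamp2.png

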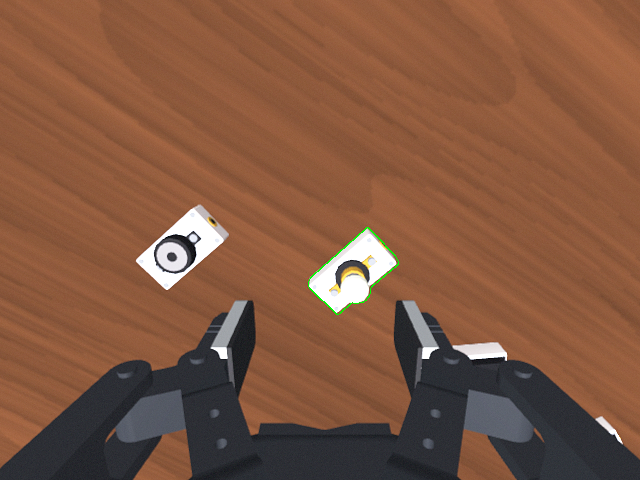

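Call:
{"method": "send_rows", "body": {
  "commands": [
    [0.8, 1, -1.4, 0.14],
    [1.6, 2, -2.8, 0.28],
    [2.2, 3, -4.1, 0.42],
    [2.45, 3.5, -4.15, 0.56],
    [2.45, 4, -4.15, 0.7],
    [2.45, 5, -4.15, 0.81],
    [2.45, 7.5, -4.15, 0.81],
    [2.45, 10.5, -4.15, 0.81],
    [2.45, 13, -4.15, 0.81],
    [2.45, 15, -4.15, 0.81],
    [2.45, 15.8, -4.15, 0.81],
    [2.45, 15.8, -4.15, 0.81]
  ]
}}

```text
time_s: 5.25
ee_pos: [409.7, -227.9, 2.7]
tool_rot: [-0.554, -0.438, 0.439, 0.555]
ft_force: [-0.2, -0.5, -0.3]
gripper_width: 0.701
```

Run:
```python
from h import *
d=capture("wrist"); cv2.imwrite("pics/g1.png",d["image"]); plan(410.2,-228,2,np.radians(90-13.4))
```

```text
shift cm [-0.01  0.19  0.04] spin 0.001 q6 -1.73 yaw 1.338 pos [ 410.6 -228.     3.9] t 5.3
```

View pics/g1.png

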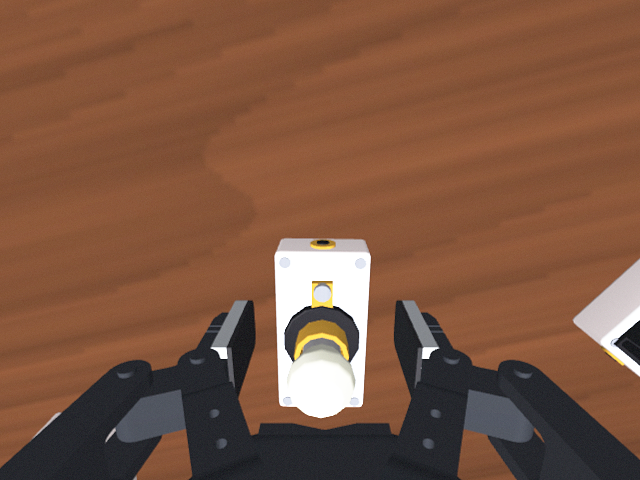

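Call:
{"method": "send_rows", "body": {
  "commands": [
    [0, 0.1, 0, 0],
    [0, 0.1, 0, 0],
    [0, 0.1, 0, 0],
    [0, 0.1, 0, 0],
    [0, 0.1, 0, 0],
    [0, 0.1, 0, 0],
    [0, 0.1, 0, 0]
  ],
  "grip": 1,
  "force": 50
}}

```text
time_s: 6.0
ee_pos: [411.5, -227.8, 3.8]
tool_rot: [0.555, 0.439, -0.438, -0.554]
ft_force: [-0.4, -0.1, 6.7]
gripper_width: 0.405
```

Run:
```python
from h import *
plan(655.5-5,167,120,np.radians(2.6))
```

```text
shift cm [ 43.91 -11.62 -14.19] spin 1.294 q6 -1.73 yaw 1.339 pos [ 411.5 -227.8    3.8] t 6.0
```

Run:
```python
s=open('h.py').read()
s=s.replace("if jaw is not None: s=-((jaw-a+np.pi/2)%np.pi-np.pi/2)","""if jaw is not None:
        q1=np.arctan2(y,x)+np.arcsin(197/np.hypot(x,y)); best=None
        for k in range(-4,5):
            yw=jaw+k*np.pi
            # tool yaw unwrapped from the joints
            cur=o["q"][0]+o["q"][5]+np.pi
            q6=yw-np.pi-q1
            if abs(q6)<2.8 and (best is None or abs(yw-cur)<abs(best[0]-cur)): best=(yw,q6)
        s=cur-best[0]; print("q6 after",round(best[1],2))""")
open('h.py','w').write(s)
from h import *
plan(655.5-5,167,120,np.radians(2.6))
```

```text
q6 after -0.5
shift cm [ 43.91 -11.62 -14.19] spin -1.848 q6 -1.73 yaw 1.339 pos [ 411.5 -227.8    3.8] t 6.0
```

Call:
{"method": "send_rows", "body": {
  "commands": [
    [0, -3, 0, 0],
    [0, -7, 0, 0],
    [3, -10, -1, -0.14],
    [7, -11.6, -2.5, -0.28],
    [11.5, -11.6, -4, -0.42],
    [16, -11.6, -5.5, -0.56],
    [20.5, -11.6, -7, -0.7],
    [25, -11.6, -8.5, -0.84],
    [29.5, -11.6, -10, -0.98],
    [34, -11.6, -11.5, -1.12],
    [37, -11.6, -12.5, -1.26],
    [39, -11.6, -13, -1.4]
  ]
}}

```text
time_s: 7.2
ee_pos: [627.1, 124.5, 116.7]
tool_rot: [-0.138, -0.693, 0.694, 0.14]
ft_force: [0.2, -0.5, -2.0]
gripper_width: 0.401
```

Run:
```python
from h import *
plan(655.5-5,167,120,np.radians(2.6))
d=capture("wrist"); cv2.imwrite("pics/p1.png",d["image"])
```

```text
q6 after -0.5
shift cm [-0.52 -0.33 -4.82] spin -0.441 q6 -0.9 yaw 2.746 pos [627.1 124.5 116.7] t 7.2
```

View pics/p1.png

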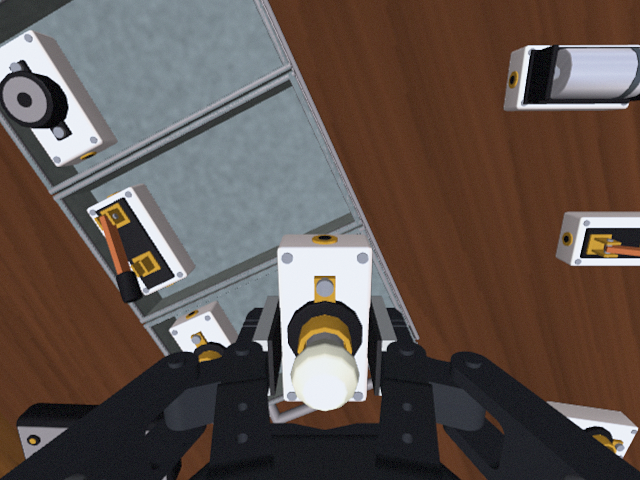

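Call:
{"method": "send_rows", "body": {
  "commands": [
    [-0.2, 0, -2.5, -0.14],
    [-0.5, -0.3, -4.5, -0.28],
    [-0.5, -0.3, -4.8, -0.44],
    [-0.5, -0.3, -4.8, -0.44],
    [-0.5, -0.3, -4.8, -0.44]
  ]
}}

```text
time_s: 7.75
ee_pos: [649.8, 164.1, 120.7]
tool_rot: [0.012, -0.707, 0.707, -0.011]
ft_force: [-0.9, -0.7, -1.5]
gripper_width: 0.406
```

Run:
```python
from h import *
plan(655.5-5,167,11,np.radians(2.6))
d=capture("wrist"); im=d["image"].copy()
th=np.radians(2.6);M=np.array([[np.cos(th),-np.sin(th)],[np.sin(th),np.cos(th)]])
for o in [149.25,49.75,-49.75]:
    c=np.array([662.5,18])+M@[0,o]
    for z,X0,X1,Y in ((37,-63,103,49),(6,-60,100,46)):
        q=np.array([proj(d,[*(c+M@[x,y]),z]) for x,y in((X0,-Y),(X0,Y),(X1,Y),(X1,-Y))])
        cv2.polylines(im,[q.round().astype(np.int32)],True,(0,0,255) if z>20 else (0,255,0),1)
cv2.imwrite("pics/p2.png",im)
t=capture("top"); cv2.imwrite("pics/p2t.png",cv2.resize(t["image"][110:225,185:420],None,fx=3.4,fy=3.4))
```

```text
q6 after -0.5
shift cm [-0.08 10.97 -0.28] spin -0.012 q6 -0.51 yaw -3.108 pos [649.8 164.1 120.7] t 7.75
```

View pics/p2.png

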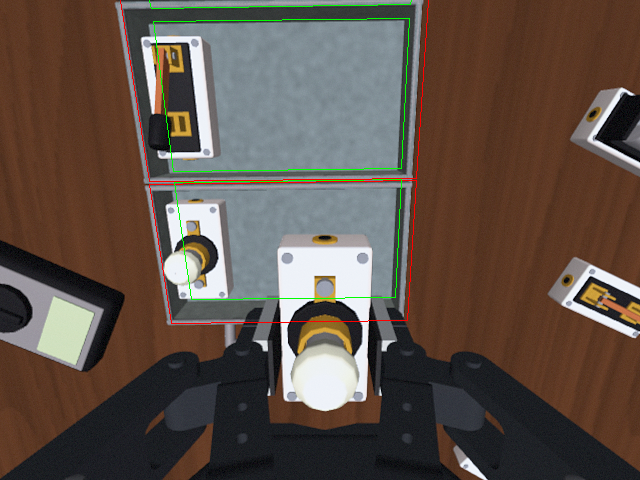

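Call:
{"method": "send_rows", "body": {
  "commands": [
    [-0.1, 3, -0.2, 0],
    [-0.1, 6.5, -0.2, 0],
    [-0.1, 9, -0.2, 0],
    [-0.1, 10, -0.2, 0],
    [-0.1, 10.4, -0.2, 0],
    [-0.1, 10.6, -0.2, 0],
    [-0.1, 10.7, -0.2, 0],
    [-0.1, 10.7, -0.2, 0]
  ]
}}

```text
time_s: 8.65
ee_pos: [651.8, 166.7, 15.7]
tool_rot: [-0.012, 0.707, -0.707, 0.014]
ft_force: [0.3, 0.4, -0.8]
gripper_width: 0.406
```

Run:
```python
from h import *
print([get_obs()["ft_force"].round(1) for _ in range(1)])
plan(655.5-5,167,10,np.radians(2.6))
```

```text
[array([ 0.3,  0.4, -0.8])]
q6 after -0.5
shift cm [ 0.13  0.57 -0.03] spin -0.009 q6 -0.51 yaw -3.105 pos [651.8 166.7  15.7] t 8.65
```

Call:
{"method": "send_rows", "body": {
  "commands": [
    [0, 0.1, 0, 0],
    [0, 0.2, 0, 0],
    [0, 0.3, 0, 0],
    [0, 0.3, 0, 0],
    [0, 0.3, 0, 0]
  ]
}}

```text
time_s: 9.15
ee_pos: [651.1, 166.4, 11.2]
tool_rot: [-0.013, 0.707, -0.707, 0.013]
ft_force: [-0.6, 0.1, -1.7]
gripper_width: 0.406
```

Call:
{"method": "send_rows", "body": {
  "commands": [
    [0, 0.1, 0, 0],
    [0, 0.1, 0, 0],
    [0, 0.1, 0, 0]
  ]
}}

```text
time_s: 9.45
ee_pos: [651.1, 166.4, 10.2]
tool_rot: [-0.013, 0.707, -0.707, 0.013]
ft_force: [-0.2, 0.8, -1.2]
gripper_width: 0.403
```

Call:
{"method": "send_rows", "body": {
  "commands": [
    [0, 0.1, 0, 0],
    [0, 0.1, 0, 0],
    [0, 0.1, 0, 0]
  ]
}}

```text
time_s: 9.75
ee_pos: [651.3, 166.5, 9.9]
tool_rot: [-0.013, 0.707, -0.707, 0.013]
ft_force: [-2.0, -0.2, 3.0]
gripper_width: 0.404
```

Call:
{"method": "send_rows", "body": {
  "commands": [
    [0, 0, 0, 0],
    [0, 0, 0, 0],
    [0, 0, 0, 0],
    [0, 0, 0, 0],
    [0, -1, 0, 0],
    [0, -4, 0, 0],
    [0, -8, 0, 0],
    [0, -12, 0, 0],
    [0, -14, 0, 0]
  ],
  "grip": 0.3
}}

```text
time_s: 10.65
ee_pos: [652.6, 166.5, 155.4]
tool_rot: [-0.011, 0.708, -0.706, 0.015]
ft_force: [0.5, 0.4, 0.3]
gripper_width: 0.703
```

Run:
```python
from h import *
d=capture("wrist"); cv2.imwrite("pics/p3.png",d["image"])
plan(430+25,202-60,150,np.radians(90-21))
```

```text
q6 after 0.48
shift cm [19.92  0.81  1.73] spin -1.167 q6 -0.51 yaw -3.104 pos [653.4 166.7 158.1] t 10.7
```

View pics/p3.png

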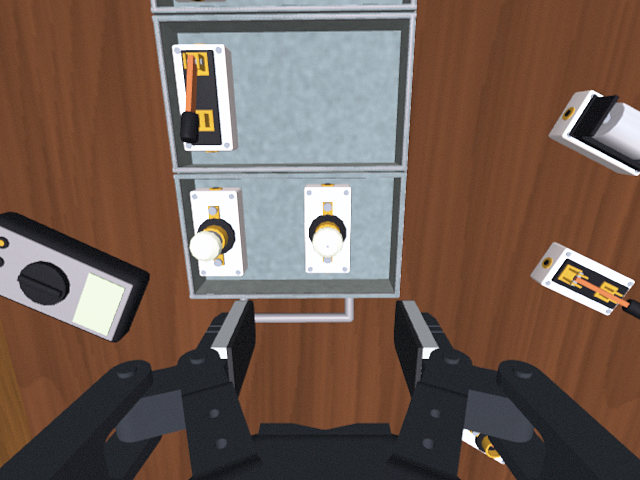

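Run:
```python
from h import *
plan(375,225,155,np.radians(90-21))
```

```text
q6 after 0.2
shift cm [27.61  0.31 -6.86] spin -1.167 q6 -0.51 yaw -3.104 pos [653.4 166.7 158.1] t 10.7
```

Call:
{"method": "send_rows", "body": {
  "commands": [
    [4, 0, -1, -0.14],
    [8, 0, -2, -0.28],
    [12, 0, -3, -0.42],
    [16, 0, -4, -0.56],
    [20, 0, -5, -0.7],
    [23.5, 0, -6, -0.84],
    [26, 0.3, -6.8, -0.98],
    [27.6, 0.3, -6.8, -1.12],
    [27.6, 0.3, -6.8, -1.17],
    [27.6, 0.3, -6.8, -1.17]
  ]
}}

```text
time_s: 11.7
ee_pos: [372.6, 224.4, 147.2]
tool_rot: [-0.401, 0.582, -0.582, 0.402]
ft_force: [0.0, 0.0, -0.0]
gripper_width: 0.701
```

```bash
python3 look.py switch 1
```

```text
mask (432.6, 203.6, 73.0, 37.1, -22.7) 0.96
fit [432.7 203.1] -22.1 err 0.028
q6 after 0.32
shift cm [-0.16  4.67  6.33] spin 0.02 q6 0.2 yaw -1.936 pos [372.9 224.2 146.7] t 11.8
place [431.9 199.9   1.5] 0.62
```

View pics/w_switch1.png

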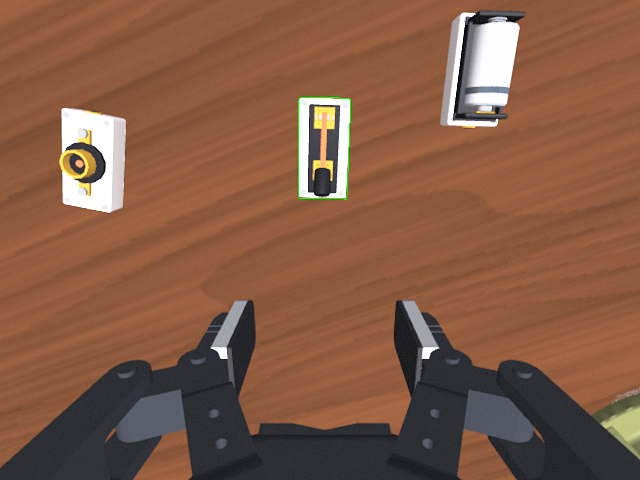

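Call:
{"method": "send_rows", "body": {
  "commands": [
    [-0.15, 1, 3, 0.02],
    [-0.15, 2.5, 5.5, 0.02],
    [-0.15, 4.5, 6.3, 0.02],
    [-0.15, 8, 6.3, 0.02],
    [-0.15, 11.5, 6.3, 0.02],
    [-0.15, 13.5, 6.3, 0.02],
    [-0.15, 14.3, 6.3, 0.02],
    [-0.15, 14.3, 6.3, 0.02],
    [-0.15, 14.3, 6.3, 0.02]
  ]
}}

```text
time_s: 12.75
ee_pos: [433.0, 203.6, 4.6]
tool_rot: [0.395, -0.586, 0.586, -0.396]
ft_force: [0.8, -0.3, 0.4]
gripper_width: 0.7
```

Run:
```python
from h import *
d=capture("wrist"); cv2.imwrite("pics/g2.png",d["image"]); plan(432.7,203.1,3,np.radians(90-22.1))
```

```text
q6 after 0.32
shift cm [ 0.08  0.19 -0.01] spin 0.002 q6 0.32 yaw -1.955 pos [433.1 203.8   4.9] t 12.8
```

View pics/g2.png

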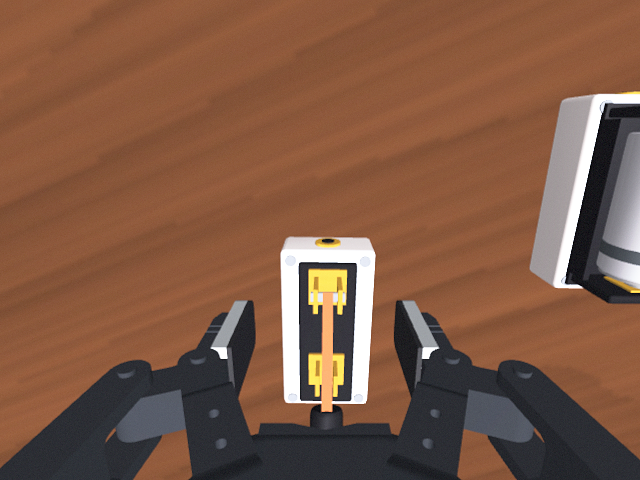

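Call:
{"method": "send_rows", "body": {
  "commands": [
    [0.05, 0.1, 0, 0],
    [0.05, 0.1, 0, 0],
    [0.05, 0.1, 0, 0],
    [0.05, 0.1, 0, 0],
    [0.05, 0.1, 0, 0],
    [0.05, 0.1, 0, 0],
    [0.05, 0.1, 0, 0]
  ],
  "grip": 1
}}

```text
time_s: 13.5
ee_pos: [432.6, 203.2, 3.5]
tool_rot: [-0.395, 0.586, -0.586, 0.396]
ft_force: [-1.0, -0.0, 5.7]
gripper_width: 0.41
```

Run:
```python
from h import *
plan(655.2,67.5,120,np.radians(2.6))
```

```text
q6 after -0.36
shift cm [  4.26 -11.65  25.72] spin 1.142 q6 0.32 yaw -1.954 pos [432.6 203.2   3.5] t 13.5
```

Call:
{"method": "send_rows", "body": {
  "commands": [
    [0, -3, 0, 0],
    [0, -7, 0.5, 0],
    [0.5, -10, 3, 0.14],
    [1, -11.6, 6.5, 0.28],
    [1.7, -11.6, 10.5, 0.42],
    [2.4, -11.6, 14.5, 0.56],
    [3.1, -11.6, 18.5, 0.7],
    [3.7, -11.6, 22, 0.84],
    [4.1, -11.6, 24.5, 0.98],
    [4.25, -11.6, 25.7, 1.12],
    [4.25, -11.6, 25.7, 1.14],
    [4.25, -11.6, 25.7, 1.14]
  ]
}}

```text
time_s: 14.7
ee_pos: [653.9, 67.1, 117.3]
tool_rot: [-0.018, 0.707, -0.707, 0.017]
ft_force: [0.0, 0.6, -1.3]
gripper_width: 0.408
```

Run:
```python
from h import *
d=capture("wrist"); cv2.imwrite("pics/p4.png",d["image"])
plan(655.2,67.5,10,np.radians(2.6))
```

```text
q6 after -0.36
shift cm [-1.400e-01  1.078e+01 -1.000e-02] spin 0.005 q6 -0.36 yaw -3.092 pos [653.8  67.4 117.8] t 14.75
```

View pics/p4.png

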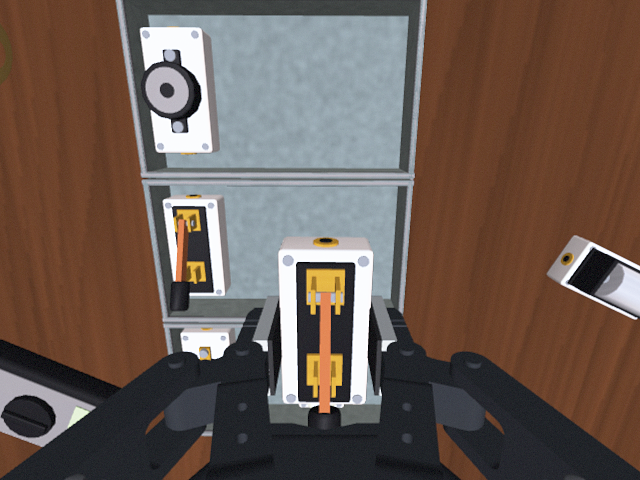

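Call:
{"method": "send_rows", "body": {
  "commands": [
    [-0.1, 3, 0, 0],
    [-0.1, 6.5, 0, 0],
    [-0.1, 9, 0, 0],
    [-0.1, 10, 0, 0],
    [-0.1, 10.3, 0, 0],
    [-0.1, 10.4, 0, 0],
    [-0.1, 10.5, 0, 0],
    [-0.1, 10.5, 0, 0]
  ]
}}

```text
time_s: 15.55
ee_pos: [656.1, 67.4, 14.8]
tool_rot: [-0.016, 0.707, -0.707, 0.017]
ft_force: [-0.2, 0.2, -1.1]
gripper_width: 0.405
```

Call:
{"method": "send_rows", "body": {
  "commands": [
    [0, 0.1, 0, 0],
    [0, 0.1, 0, 0],
    [0, 0.1, 0, 0]
  ]
}}

```text
time_s: 15.85
ee_pos: [655.5, 67.1, 12.4]
tool_rot: [-0.017, 0.707, -0.707, 0.017]
ft_force: [0.3, -0.9, -1.8]
gripper_width: 0.411
```

Call:
{"method": "send_rows", "body": {
  "commands": [
    [0, 0.1, 0, 0],
    [0, 0.15, 0, 0],
    [0, 0.15, 0, 0],
    [0, 0.15, 0, 0]
  ]
}}

```text
time_s: 16.25
ee_pos: [655.4, 67.1, 10.7]
tool_rot: [0.017, -0.707, 0.707, -0.017]
ft_force: [0.6, 0.4, -1.6]
gripper_width: 0.403
```

Call:
{"method": "send_rows", "body": {
  "commands": [
    [0, 0.1, 0, 0],
    [0, 0.1, 0, 0],
    [0, 0.1, 0, 0]
  ]
}}

```text
time_s: 16.55
ee_pos: [655.4, 67.1, 9.7]
tool_rot: [-0.017, 0.707, -0.707, 0.017]
ft_force: [-0.4, 0.5, -0.8]
gripper_width: 0.407
```

Call:
{"method": "send_rows", "body": {
  "commands": [
    [0, 0.1, 0, 0],
    [0, 0.1, 0, 0],
    [0, 0.1, 0, 0]
  ]
}}

```text
time_s: 16.85
ee_pos: [655.5, 67.1, 9.6]
tool_rot: [0.017, -0.707, 0.707, -0.017]
ft_force: [-4.0, -0.1, 4.8]
gripper_width: 0.407
```

Call:
{"method": "send_rows", "body": {
  "commands": [
    [0, 0, 0, 0],
    [0, 0, 0, 0],
    [0, 0, 0, 0],
    [0, 0, 0, 0],
    [0, -1, 0, 0],
    [0, -4, 0, 0],
    [0, -8, 0, 0],
    [0, -12, 0, 0],
    [0, -14, 0, 0]
  ],
  "grip": 0.3
}}

```text
time_s: 17.75
ee_pos: [656.9, 67.0, 154.8]
tool_rot: [-0.014, 0.707, -0.707, 0.019]
ft_force: [1.2, 0.5, 0.6]
gripper_width: 0.703
```

Run:
```python
from h import *
d=capture("wrist"); cv2.imwrite("pics/p5.png",d["image"])
plan(383,109,150,np.radians(90-22))
```

```text
q6 after 0.39
shift cm [27.25  0.74 -5.49] spin -1.14 q6 -0.36 yaw -3.094 pos [657.8  67.1 157.4] t 17.8
```

View pics/p5.png

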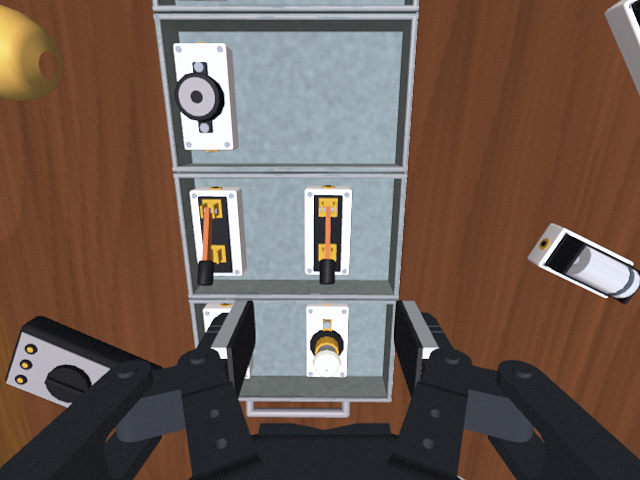

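Switch and lamp stand flat beside their twins. On to the cell.

Call:
{"method": "send_rows", "body": {
  "commands": [
    [4, 0, -1, -0.14],
    [8, 0, -1.8, -0.28],
    [12, 0, -2.6, -0.42],
    [16, 0, -3.5, -0.56],
    [20, 0, -4.3, -0.7],
    [23.5, 0, -5, -0.84],
    [26, 0.1, -5.5, -0.98],
    [27.2, 0.1, -5.5, -1.12],
    [27.2, 0.1, -5.5, -1.14],
    [27.2, 0.1, -5.5, -1.14]
  ]
}}

```text
time_s: 18.8
ee_pos: [381.4, 109.4, 148.5]
tool_rot: [-0.394, 0.587, -0.586, 0.395]
ft_force: [-0.6, -0.2, -0.7]
gripper_width: 0.698
```

```bash
python3 look.py cell 1
```

```text
place [442.2  85.9  -0.7] 0.75
```

View pics/w_cell1.png

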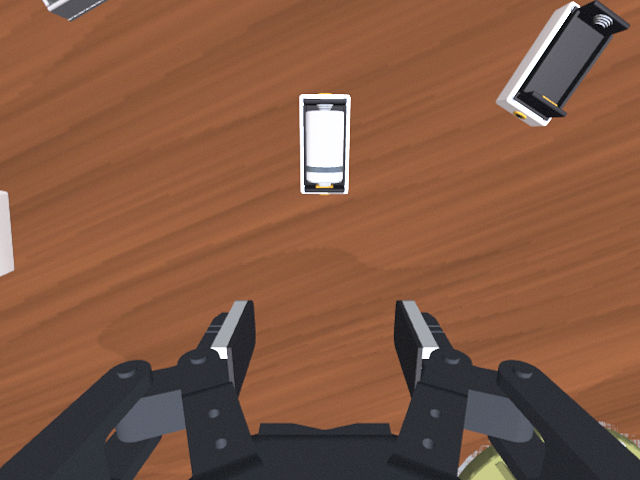

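```bash
python3 look.py cell 2
python3 - <<'E'
from h import *
# own fit by hand-read white outline: base rectangle corners in picture
d=capture("wrist"); im=d["image"]
g=im.min(axis=2)>150; g[:, :280]=0; g[:,370:]=0; g[:80]=0; g[210:]=0
hull=cv2.convexHull(np.argwhere(g)[:,::-1].astype(np.int32)); m=np.zeros((480,640),np.uint8); cv2.fillConvexPoly(m,hull,1)
print(rect(d,m>0,20)); print(fit(d,m>0,"cell",[442,86,-.38]))
E
```

```text
mask (443.2, 84.8, 72.4, 37.1, -22.5) 0.97
fit [443.2  84.8] -22.9 err 0.018
q6 after 0.53
shift cm [-0.08  4.75  6.63] spin 0.014 q6 0.39 yaw -1.957 pos [381.5 109.  147.5] t 19.05
place [440.9  85.1  -0.6] 0.65
(443.5, 85.1, 69.8, 36.8, -22.4)
(array([ 4.43461960e+02,  8.50799073e+01, -3.91699297e-01]), np.float64(0.00449745795854517))
```

View pics/w_cell2.png

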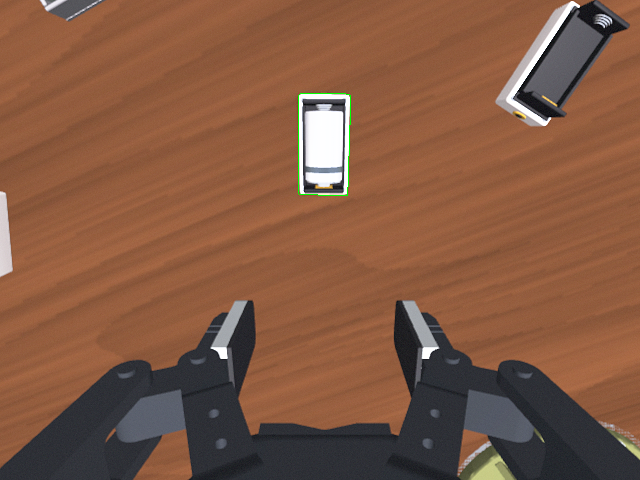

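Both fits agree (443.3, 85, −22.5°). Descend.

Call:
{"method": "send_rows", "body": {
  "commands": [
    [-0.1, 1, 3, 0.01],
    [-0.1, 2.5, 5.5, 0.01],
    [-0.1, 4.5, 6.6, 0.01],
    [-0.1, 8, 6.6, 0.01],
    [-0.1, 11.5, 6.6, 0.01],
    [-0.1, 13.5, 6.6, 0.01],
    [-0.1, 14.4, 6.6, 0.01],
    [-0.1, 14.4, 6.6, 0.01],
    [-0.1, 14.4, 6.6, 0.01]
  ]
}}

```text
time_s: 20.05
ee_pos: [443.5, 85.8, 5.1]
tool_rot: [0.392, -0.588, 0.588, -0.393]
ft_force: [0.4, 0.2, -0.2]
gripper_width: 0.698
```

Run:
```python
from h import *
d=capture("wrist"); cv2.imwrite("pics/g3.png",d["image"]); plan(443.3,85,3,np.radians(90-22.6))
```

```text
q6 after 0.54
shift cm [0.1  0.23 0.  ] spin 0.001 q6 0.54 yaw -1.964 pos [443.7  85.9   5.3] t 20.1
```

View pics/g3.png

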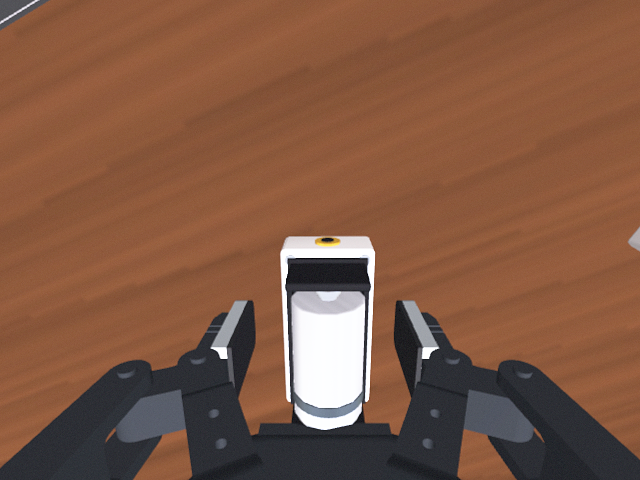

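Call:
{"method": "send_rows", "body": {
  "commands": [
    [0.1, 0.15, 0, 0],
    [0.1, 0.15, 0, 0],
    [0.1, 0.15, 0, 0],
    [0.1, 0.15, 0, 0],
    [0.1, 0.15, 0, 0],
    [0.1, 0.15, 0, 0],
    [0.1, 0.15, 0, 0]
  ],
  "grip": 1
}}

```text
time_s: 20.8
ee_pos: [442.9, 84.9, 3.3]
tool_rot: [0.392, -0.588, 0.588, -0.393]
ft_force: [-2.4, 1.0, 5.6]
gripper_width: 0.409
```

Run:
```python
from h import *
plan(664.3,-131,120,np.radians(2.6))
```

```text
q6 after -0.06
shift cm [ 11.45 -11.67  28.72] spin 1.132 q6 0.54 yaw -1.964 pos [442.9  84.9   3.3] t 20.8
```

Call:
{"method": "send_rows", "body": {
  "commands": [
    [0, -3, 0, 0],
    [0, -7, 0.5, 0],
    [1, -10, 3, 0.14],
    [2.5, -11.6, 6.5, 0.28],
    [4, -11.6, 10.5, 0.42],
    [5.5, -11.6, 14.5, 0.56],
    [7, -11.6, 18.5, 0.7],
    [8.5, -11.6, 22, 0.84],
    [10, -11.6, 25, 0.98],
    [11.2, -11.6, 27.5, 1.12],
    [11.4, -11.6, 28.7, 1.13],
    [11.4, -11.6, 28.7, 1.13]
  ]
}}

```text
time_s: 22.0
ee_pos: [663.5, -132.0, 115.9]
tool_rot: [-0.017, 0.707, -0.707, 0.015]
ft_force: [-0.9, 0.4, -1.6]
gripper_width: 0.408
```

Run:
```python
from h import *
d=capture("wrist"); cv2.imwrite("pics/p6.png",d["image"])
plan(664.3,-131,10,np.radians(2.6))
im=capture("top")["image"]; cv2.imwrite("pics/p6t.png",im)
```

```text
q6 after -0.06
shift cm [-1.200e-01  1.063e+01 -1.000e-02] spin 0.001 q6 -0.05 yaw -3.095 pos [ 663.1 -131.2  116.3] t 22.05
```

View pics/p6.png

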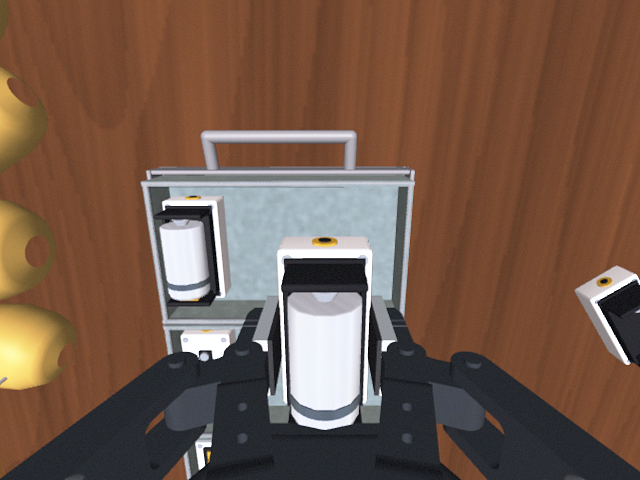

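View pics/p6t.png

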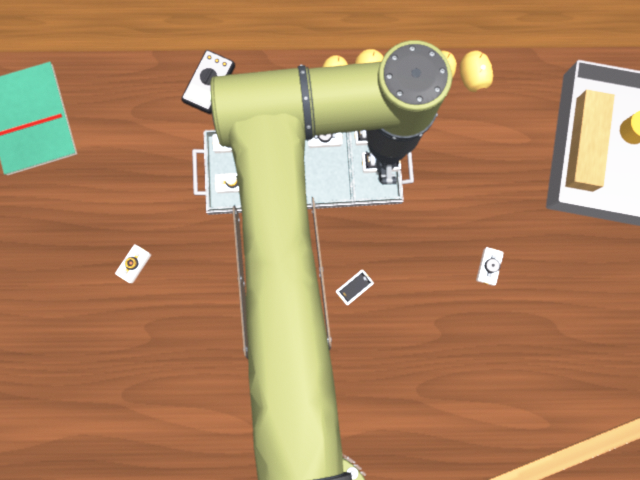

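Call:
{"method": "send_rows", "body": {
  "commands": [
    [-0.1, 3, 0, 0],
    [-0.1, 6.5, 0, 0],
    [-0.1, 9, 0, 0],
    [-0.1, 10, 0, 0],
    [-0.1, 10.3, 0, 0],
    [-0.1, 10.4, 0, 0],
    [-0.1, 10.5, 0, 0],
    [-0.1, 10.5, 0, 0],
    [-0.1, 10.5, 0, 0]
  ]
}}

```text
time_s: 23.0
ee_pos: [665.1, -130.8, 14.3]
tool_rot: [-0.016, 0.707, -0.707, 0.017]
ft_force: [-0.2, 0.8, -1.6]
gripper_width: 0.407
```

Call:
{"method": "send_rows", "body": {
  "commands": [
    [0, 0.1, 0, 0],
    [0, 0.1, 0, 0],
    [0, 0.1, 0, 0]
  ]
}}

```text
time_s: 23.3
ee_pos: [664.6, -130.8, 12.2]
tool_rot: [-0.017, 0.707, -0.707, 0.017]
ft_force: [-0.3, -0.1, -2.0]
gripper_width: 0.403
```

Call:
{"method": "send_rows", "body": {
  "commands": [
    [0, 0.1, 0, 0],
    [0, 0.2, 0, 0],
    [0, 0.2, 0, 0],
    [0, 0.2, 0, 0]
  ]
}}

```text
time_s: 23.7
ee_pos: [664.6, -130.8, 10.2]
tool_rot: [-0.017, 0.707, -0.707, 0.017]
ft_force: [-0.2, 0.2, -2.0]
gripper_width: 0.406
```

Call:
{"method": "send_rows", "body": {
  "commands": [
    [0, 0.1, 0, 0],
    [0, 0.1, 0, 0],
    [0, 0.1, 0, 0]
  ]
}}

```text
time_s: 24.0
ee_pos: [664.8, -130.8, 9.5]
tool_rot: [0.017, -0.707, 0.707, -0.017]
ft_force: [0.4, -0.4, -1.1]
gripper_width: 0.407
```

Call:
{"method": "send_rows", "body": {
  "commands": [
    [0, 0.1, 0, 0],
    [0, 0.1, 0, 0],
    [0, 0.1, 0, 0]
  ]
}}

```text
time_s: 24.3
ee_pos: [664.8, -130.8, 9.4]
tool_rot: [0.016, -0.707, 0.707, -0.017]
ft_force: [-4.7, 0.9, 5.1]
gripper_width: 0.411
```

Call:
{"method": "send_rows", "body": {
  "commands": [
    [0, 0, 0, 0],
    [0, 0, 0, 0],
    [0, 0, 0, 0],
    [0, 0, 0, 0],
    [0, -1, 0, 0],
    [0, -4, 0, 0],
    [0, -8, 0, 0],
    [0, -12, 0, 0],
    [0, -14, 0, 0]
  ],
  "grip": 0.3
}}

```text
time_s: 25.2
ee_pos: [666.0, -131.3, 154.4]
tool_rot: [0.014, -0.706, 0.707, -0.019]
ft_force: [0.6, -0.2, 1.3]
gripper_width: 0.698
```

Run:
```python
from h import *
d=capture("wrist"); cv2.imwrite("pics/p7.png",d["image"])
plan(407,-343,150,np.radians(90-16.3))
```

```text
q6 after 1.61
shift cm [26.95  0.71 19.9 ] spin -1.239 q6 -0.05 yaw -3.094 pos [ 666.8 -131.5  157.1] t 25.25
```

View pics/p7.png

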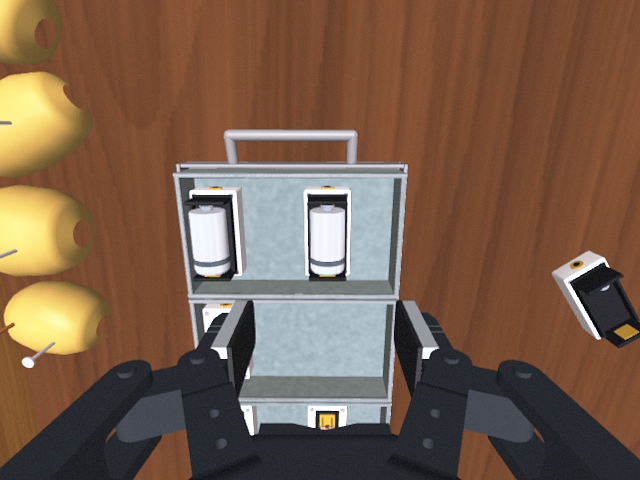

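Cell is in flat beside its twin. Now the buzzer.

Call:
{"method": "send_rows", "body": {
  "commands": [
    [3.5, 0, 2.5, -0.14],
    [7, 0, 5, -0.28],
    [10.5, 0, 7.5, -0.42],
    [14, 0, 10, -0.56],
    [17.5, 0, 12.5, -0.7],
    [21, 0, 15, -0.84],
    [24, 0, 17.5, -0.98],
    [26, 0.1, 19.3, -1.12],
    [26.9, 0.1, 19.9, -1.24],
    [26.9, 0.1, 19.9, -1.24],
    [26.9, 0.1, 19.9, -1.24]
  ]
}}

```text
time_s: 26.35
ee_pos: [405.4, -342.3, 147.7]
tool_rot: [0.423, -0.566, 0.567, -0.424]
ft_force: [0.8, 0.5, 0.5]
gripper_width: 0.7
```

```bash
python3 look.py buzzer 1
```

```text
mask (471.1, -361.8, 72.1, 36.4, -16.8) 0.69
fit [ 471.3 -361.7] -16.5 err 0.035
q6 after 1.6
shift cm [0.06 4.74 6.85] spin 0.002 q6 1.61 yaw -1.856 pos [ 405.7 -341.9  147.4] t 26.45
place [ 467.2 -365.2    2. ] 0.7
```

View pics/w_buzzer1.png

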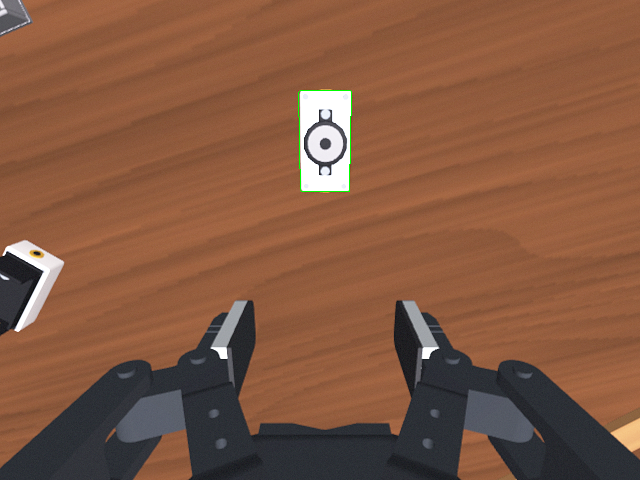

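Call:
{"method": "send_rows", "body": {
  "commands": [
    [0.05, 1, 3, 0],
    [0.05, 2.5, 5.5, 0],
    [0.05, 4.5, 6.8, 0],
    [0.05, 8, 6.8, 0],
    [0.05, 11.5, 6.8, 0],
    [0.05, 13.5, 6.8, 0],
    [0.05, 14.4, 6.8, 0],
    [0.05, 14.4, 6.8, 0],
    [0.05, 14.4, 6.8, 0]
  ]
}}

```text
time_s: 27.4
ee_pos: [471.4, -362.0, 4.7]
tool_rot: [0.424, -0.565, 0.566, -0.425]
ft_force: [0.0, 0.3, 1.1]
gripper_width: 0.697
```

Run:
```python
from h import *
d=capture("wrist"); cv2.imwrite("pics/g4.png",d["image"]); plan(471.2,-361.7,3,np.radians(90-16.5))
```

```text
q6 after 1.6
shift cm [-0.03  0.21 -0.05] spin 0.004 q6 1.6 yaw -1.854 pos [ 471.6 -362.2    5.1] t 27.45
```

View pics/g4.png

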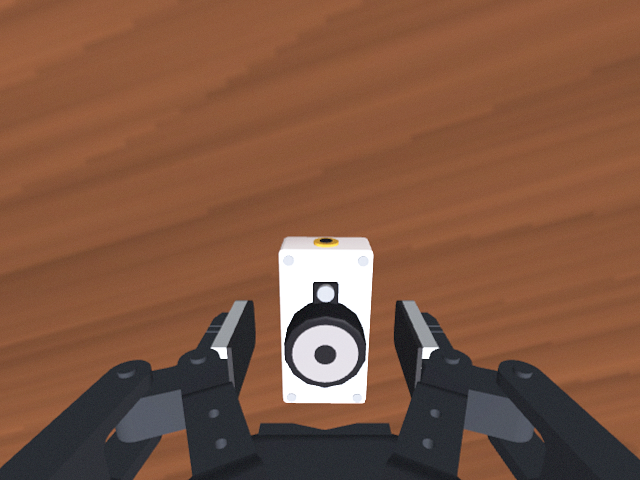

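Call:
{"method": "send_rows", "body": {
  "commands": [
    [0, 0.15, 0, 0],
    [0, 0.15, 0, 0],
    [0, 0.15, 0, 0],
    [0, 0.15, 0, 0],
    [0, 0.15, 0, 0],
    [0, 0.15, 0, 0],
    [0, 0.15, 0, 0]
  ],
  "grip": 1
}}

```text
time_s: 28.15
ee_pos: [471.1, -362.1, 3.0]
tool_rot: [0.424, -0.565, 0.566, -0.425]
ft_force: [-0.7, 1.3, 5.6]
gripper_width: 0.41
```

Run:
```python
from h import *
plan(659.8,-31.7,125,np.radians(2.6))
```

```text
q6 after -0.21
shift cm [-37.   -12.2    8.87] spin 1.242 q6 1.61 yaw -1.854 pos [ 471.1 -362.1    3. ] t 28.15
```

Call:
{"method": "send_rows", "body": {
  "commands": [
    [0, -3, 0, 0],
    [0, -7, 0, 0],
    [-2.5, -10, 0.5, 0.14],
    [-6, -12.2, 1.5, 0.28],
    [-10.5, -12.2, 2.5, 0.42],
    [-15, -12.2, 3.5, 0.56],
    [-19.5, -12.2, 4.7, 0.7],
    [-24, -12.2, 5.8, 0.84],
    [-28.5, -12.2, 6.8, 0.98],
    [-33, -12.2, 8, 1.12],
    [-36, -12.2, 8.7, 1.24],
    [-37, -12.2, 8.9, 1.24]
  ]
}}

```text
time_s: 29.35
ee_pos: [659.9, -28.5, 122.0]
tool_rot: [-0.017, 0.707, -0.707, 0.016]
ft_force: [-1.1, -0.7, -0.8]
gripper_width: 0.411
```

Call:
{"method": "send_rows", "body": {
  "commands": [
    [0, 0, 0, 0]
  ]
}}

```text
time_s: 29.45
ee_pos: [659.3, -30.3, 122.4]
tool_rot: [-0.019, 0.707, -0.707, 0.017]
ft_force: [-0.1, -0.3, -0.3]
gripper_width: 0.408
```

Run:
```python
from h import *
d=capture("wrist"); cv2.imwrite("pics/p8.png",d["image"])
plan(659.8,-31.7,10,np.radians(2.6))
```

```text
q6 after -0.21
shift cm [-0.08 11.28  0.03] spin 0.004 q6 -0.21 yaw -3.092 pos [659.  -31.5 122.8] t 29.5
```

View pics/p8.png

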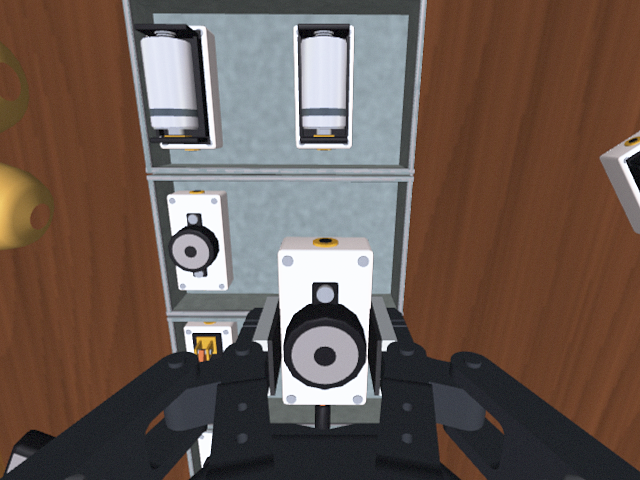

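Call:
{"method": "send_rows", "body": {
  "commands": [
    [0, 3, 0, 0],
    [0, 6.5, 0, 0],
    [0, 9.5, 0, 0],
    [0, 10.5, 0, 0],
    [0, 10.8, 0, 0],
    [0, 10.9, 0, 0],
    [0, 11, 0, 0],
    [0, 11, 0, 0],
    [0, 11, 0, 0]
  ]
}}

```text
time_s: 30.4
ee_pos: [660.0, -31.3, 14.9]
tool_rot: [-0.016, 0.707, -0.707, 0.017]
ft_force: [0.3, 0.3, -1.3]
gripper_width: 0.406
```

Call:
{"method": "send_rows", "body": {
  "commands": [
    [0, 0.1, 0, 0],
    [0, 0.1, 0, 0],
    [0, 0.1, 0, 0]
  ]
}}

```text
time_s: 30.7
ee_pos: [659.4, -31.4, 12.8]
tool_rot: [-0.017, 0.707, -0.707, 0.017]
ft_force: [0.1, -0.7, -1.7]
gripper_width: 0.409
```

Call:
{"method": "send_rows", "body": {
  "commands": [
    [0, 0.1, 0, 0],
    [0, 0.2, 0, 0],
    [0, 0.25, 0, 0],
    [0, 0.25, 0, 0],
    [0, 0.25, 0, 0]
  ]
}}

```text
time_s: 31.2
ee_pos: [659.5, -31.5, 10.3]
tool_rot: [-0.017, 0.707, -0.707, 0.017]
ft_force: [-0.0, 0.2, -1.3]
gripper_width: 0.409
```

Call:
{"method": "send_rows", "body": {
  "commands": [
    [0, 0.1, 0, 0],
    [0, 0.1, 0, 0],
    [0, 0.1, 0, 0]
  ]
}}

```text
time_s: 31.5
ee_pos: [659.4, -31.5, 9.3]
tool_rot: [-0.017, 0.707, -0.707, 0.017]
ft_force: [0.4, 0.7, -1.9]
gripper_width: 0.411
```

Call:
{"method": "send_rows", "body": {
  "commands": [
    [0, 0.1, 0, 0],
    [0, 0.1, 0, 0],
    [0, 0.1, 0, 0]
  ]
}}

```text
time_s: 31.8
ee_pos: [659.6, -31.4, 9.1]
tool_rot: [0.017, -0.707, 0.707, -0.017]
ft_force: [-3.2, 0.2, 5.0]
gripper_width: 0.409
```

Call:
{"method": "send_rows", "body": {
  "commands": [
    [0, 0, 0, 0],
    [0, 0, 0, 0],
    [0, 0, 0, 0],
    [0, 0, 0, 0],
    [0, -1, 0, 0],
    [0, -4, 0, 0],
    [0, -8, 0, 0],
    [0, -12, 0, 0],
    [0, -15, 0, 0]
  ],
  "grip": 0.3
}}

```text
time_s: 32.7
ee_pos: [660.1, -31.7, 162.6]
tool_rot: [0.015, -0.707, 0.707, -0.018]
ft_force: [0.8, -0.3, 0.3]
gripper_width: 0.701
```

Call:
{"method": "send_rows", "body": {
  "commands": [
    [3, 0, 4, 0],
    [7, 0, 8, 0],
    [11, 0, 12, 0],
    [14, 0, 16, 0],
    [17, 0, 20, 0],
    [20, 0, 24, 0],
    [22, 0, 28, 0],
    [22, 0, 30, 0],
    [22, 0, 30, 0],
    [22, 0, 30, 0]
  ]
}}

```text
time_s: 33.7
ee_pos: [453.5, -342.0, 158.8]
tool_rot: [0.016, -0.707, 0.707, -0.016]
ft_force: [0.3, -0.1, 0.7]
gripper_width: 0.702
```

Run:
```python
from h import *
s=capture("side"); cv2.imwrite("pics/fs.png",s["image"])
t=capture("top"); cv2.imwrite("pics/ft.png",cv2.resize(t["image"][100:320,100:520],None,fx=1.9,fy=1.9))
th=np.radians(2.6)
for n,o in (("lamp",149.25),("switch",49.75),("buzzer",-49.75),("cell",-149.25)):
    for c in("top","side"):
        print(n,c,[(np.round(p["point"]).tolist(),round(p["conf"],2)) for p in place_of(n,c)][:3])
for n in("socket","cradle"): print(n,[(np.round(p["point"]).tolist(),round(p["conf"],2)) for p in place_of(n,"top")][:2])
print(get_obs()["time_s"],get_obs()["ft_force"])
```

```text
lamp top [([652.0, 165.0, 3.0], 0.91)]
lamp side [([653.0, 167.0, 7.0], 0.93), ([664.0, -132.0, 7.0], 0.63)]
switch top []
switch side [([656.0, 70.0, 6.0], 0.56)]
buzzer top [([660.0, -31.0, 8.0], 0.63)]
buzzer side [([657.0, -28.0, 6.0], 0.9), ([656.0, 68.0, 8.0], 0.61), ([658.0, 163.0, -2.0], 0.16)]
cell top [([663.0, -131.0, 4.0], 0.94), ([434.0, -84.0, 2.0], 0.62)]
cell side [([662.0, 165.0, -0.0], 0.67), ([666.0, -126.0, 5.0], 0.64)]
socket [([486.0, 370.0, -3.0], 0.74)]
cradle [([433.0, -85.0, 4.0], 0.78)]
34.3 [0.50625681 0.91644937 0.09264221]
```

View pics/fs.png

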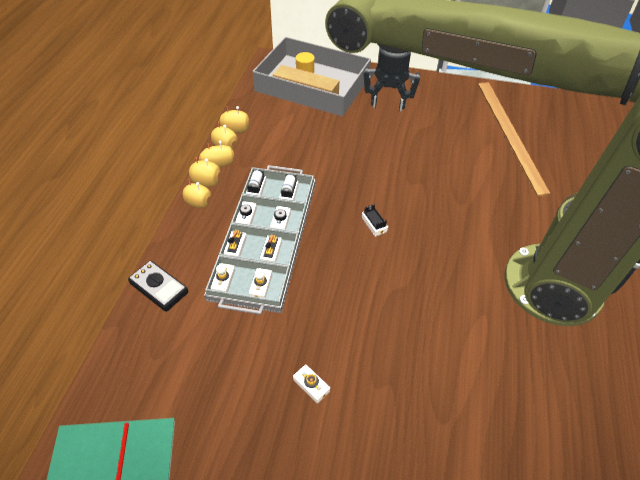

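View pics/ft.png

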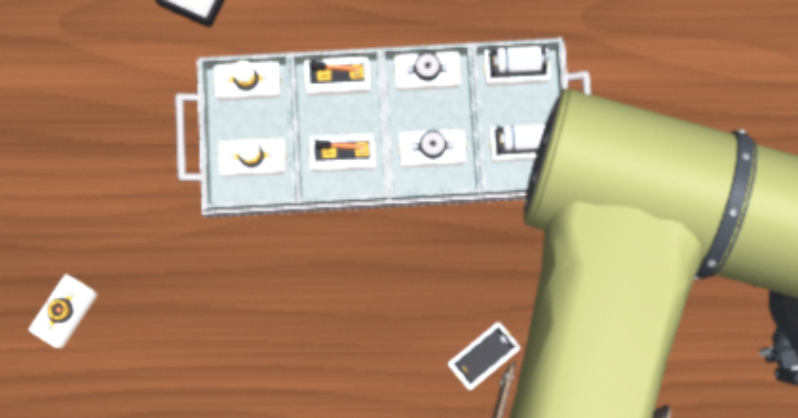

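All four modules stand in the right tubs at floor height, and the look-alikes have not moved.

```bash
python3 -c "
from plant import *
print(job_done())"
```

```text
the job is handed in; nothing more can be done
None
```

I put the lamp, knife switch, cell and buzzer, in that order, each into the tub that already held one of its kind. The job was handed in at about 34 s. Each module was lowered in 1–2 mm steps until the wrist force showed light contact, about 3–5 N, and only then released.

**Placement:** The last side and top pictures show every module upright beside its twin, parallel to it. The networks put the origins within about 4 mm of the planned spots, at 3–8 mm height where the tub floor is 6 mm. The bulbless lamp at (486, 370) and the empty cell holder at (433, −85) had not moved, and the gripper was clear of everything.

**Checks that failed or disagreed:**
- **Switch:** the top-camera network missed it at the end, but the side camera found it at (656, 70), and it is plain to see in the picture.
- **Cell:** it was partly hidden by the arm in the last top picture. The wrist picture taken right after its release, and the side picture, show it in place.
- **Network mix-ups:** the side-camera network gave a few false cross-class hits, such as "lamp" at the cell's spot. The pictures contradict these.

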